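# Check a tablet bottle's mouth with the go / no-go gauge

## Task

Check the mouth of the open narrow-necked bottle in the round holder with the two-ended plug gauge that stands on the cutting board: put the gauge's go end (the plug with the tapered nose) down into the mouth until its shoulder is home on the rim, take it out, then set the no-go end (the broad flat disc) centrally down on the same mouth so that it bears on the rim, to confirm that it will not enter. Then stand the gauge upright on the cutting board again and let go; leave the capped bottle and the wide-mouthed pot where they are.

Things in the scene. Friction and masses are not known exactly. Their poses are not given: they have to be found in the camera images.
- gauge: Loose go / no-go gauge, 0.35 kg: a level aluminium bar 110 x 26 x 12 mm with a black handle standing up from its middle and two steel plugs pointing down from its ends, their axes 76 mm apart. It stands upright on the tips of both plugs and is 108 mm high. Origin midway between the plugs at the level of their tips; x runs along the bar from the go plug (x = -38 mm) to the no-go disc (x = +38 mm), z is up. Bar from 46 to 58 mm above the tips, handle from 58 to 108 mm.
- gauge_grip (a point): Centre of the gauge's handle, a black upright block 30 mm along the bar, 24 mm across it and 50 mm high, 83 mm above the plug tips. Same axes as the gauge. Can be gripped from above either way; fingers closing along the bar hold it most firmly.
- gauge_go (a point): Go end: point on the go plug's axis at the underside of its shoulder (a disc of 45 mm diameter, 6 mm thick). Below it the plug is 28 mm in diameter and 40 mm long, its last 16 mm tapering to 14 mm. 43 mm below and 38 mm along -x from gauge_grip. Same axes as the gauge.
- gauge_nogo (a point): No-go end: centre of the flat underside of the no-go disc, 56 mm in diameter and 16 mm thick, on an 18 mm stem. 83 mm below and 38 mm along +x from gauge_grip. Same axes as the gauge.
- bottle: White plastic bottle without a cap, fixed upright in a grey round holder (94 mm diameter, 8 mm high) that does not move. Body 74 mm in diameter, sloping in at 76 to 91 mm height to a neck of 44 mm outer diameter. Origin under the centre of the holder.
- bottle_mouth (a point): Centre of the bottle's mouth at rim height, 115 mm above the table. The bore is 36 mm in diameter and empty for more than 90 mm down; the rim is 4 mm wide.
- board: Green cutting board fixed on the table, 240 mm along its x, 300 mm along its y, 10 mm thick. Origin at the centre of its underside.
- capped: Bystander: white capped jar-shaped bottle, 74 mm in diameter, 118 mm high. Origin under its centre.
- pot: Bystander: open white pot with a wide mouth, 84 mm in diameter, 70 mm high. Origin under its centre.
Not all that is in view belongs to the job. What is shaped like the bottle but red is not meant. What is shaped like the gauge but red or yellow is not meant.

How it is judged:
By the outcome, as a careful person would: the job done as asked, in the order asked, and still so for the second after the job is handed in, with the robot touching nothing.
It also fails if it takes over 58 s, if anything falls off the work surface, if the arm or the gripper's body presses on something with over 40 N, if the wrist force passes 120 N, or if a joint passes its speed limit or range.

## Robot

A 6-joint arm with a two-finger parallel gripper is mounted at the origin on the work surface. World frame = base frame: x ahead of the robot, y to its left, z up, the work surface at z = 0. Lengths are in m, angles in rad, forces in N, time in s.
With the tool pointing down it reaches from about 0.425 to 0.95 m from the base axis. Payload 3.5 kg.
Tool frame: the origin (TCP) lies on the centre line of the jaws, within the pads' length; the fingertips stand 14 mm ahead of it and the grasp point (between the pads) lies 5 mm behind it (ctrl.finger_overhang is the distance from the TCP to the fingertips, in m); z points along the fingers, y is the line along which they close (so a half turn about z gives the same grasp; the last joint's range is limited). The gripper opens to 85 mm and grips with 20 to 120 N. Pads are 22 mm wide; open, the fingers measure 114 mm over their backs; the gripper's body (76 mm by 85 mm) begins 54 mm behind the grasp point. The pads swing forward as they close: fully open they stand 13 mm farther back than shut.
Start: joints at [1.01, 0.286, 1.577, -0, 1.279, -0.15], TCP at [0.27, 0.619, 0.245] pointing down, gripper open.
Joint ranges: [-2.77, 2.77], [-0.9, 2.22], [0.21, 2.48], [-1.53, 4.67], [0.24, 2.81], [-2.84, 2.84]. Speed limits (rad/s): [2.79, 2.79, 3.14, 3.14, 3.14, 3.14].

## Interface

Orientations are given as a unit quaternion [x, y, z, w].
In Python, from plant import ctrl gives the robot as it stands.
- The arm moves only by the tool send_rows, never from a script. Its argument "moves" is text: rows parted by semicolons, each of 7 numbers parted by spaces: the turn, a rotation vector about the tool's x, y, z in units of 360 degrees (1.0 is 360 degrees), then the shift along the tool's x, y, z in units of 20 cm (1.0 is 20 cm), then the gripper's target within -1 to 1 (fully open at 1, half-way at 0, shut at -1). A call has 1 to 12 rows; each row is the pose to reach, as a shift and turn from the pose commanded when the call began, along the tool's axes at that moment, turning the shorter way round; what a row does not reach only later rows make up. A row lasts 1/8 s, in which the tool goes at most 62.5 mm and 10.7 degrees, less where a joint would pass 70% of its speed; a pose out of reach is approached as far as the arm can. A call with a number of a shift or a turn outside -1 to 1 is refused whole. A call with a gripper value outside its range is refused whole. The fingers move at their own pace and stop on an object; "newtons" is the grip in N (left out, the last holds). Time passes only in rows, so rows that repeat a pose let the fingers close. It gives the time, the measured TCP pose, the force, the opening and the grip force at its end, in the units of the state.
- ctrl.get_state(): the state, without advancing time (a new reading comes with each control period).
- ctrl.read_camera(name): name is "scene" or "side" or "wrist"; returns a dict with "image" (420x560x3 uint8, red, green, blue), "fovy" (degrees; the focal length in pixels is half the picture's height over the tangent of half this angle, whatever the lens; pixels are square), "cx", "cy" (the principal point, pixels), "extrinsics" (4x4, takes a point from camera to world coordinates). Camera axes: x right, y up, looking along -z (the intrinsics and any distortion apply to the point x, -y, -z); pixel columns grow to the right and rows downward; lengths in m; the calibration is good to about 2 mm. A picture is of the moment at which its call begins. There is no depth.
- ctrl.sign_off(): hands the job in; it is judged then, once.
The state is a dict: "time": time; "qpos": joint angles; "dq": joint speeds; "joint_efforts": joint torques, N m; "eef_pos": TCP position; "tcp_rot": TCP orientation; "contact_force": force on the tool from outside, world axes, zero at the start; "wrist_torque": the same for the moment, N m; "opening": opening from 0.0 (shut) to 1.0 (fully open); "finger_force": force on a finger pad.
Only numpy, scipy, OpenCV 4.12 (cv2) and the standard library are available. Lean on these libraries where they do the work, as an engineer would, in place of code of your own. Each camera call takes 0.05 s, during which the arm holds its last target. There are 200 camera calls.

## Working session

There is one attempt and no reset: what is moved stays moved. The work goes in short steps, Python scripts to look and compute and a tool call to move; the robot and the scene stay as the last step left them, time stands still between calls to the robot, and variables do not carry over. Pictures are saved under pics/ and viewed, at most 10 in all, crops included, and the job is handed in when it is done.

Besides the shell and the picture viewer there is one more tool, called after "Emit:" by a JSON object that holds its "name" and its "arguments", one argument or row to a line. send_rows: Moves the arm, as the interface text tells. Its arguments: {"type":"object","properties":{"moves":{"type":"string"},"newtons":{"type":"number"}},"required":["moves"]}

```bash
mkdir -p pics; ls; cat > h.py <<'E'
import numpy as np, cv2, json
from plant import ctrl
def shot(n,fn):
    c=ctrl.read_camera(n); cv2.imwrite(f'pics/{fn}.png',c['image'][:,:,::-1])
    np.savez(f'pics/{fn}.npz',**{k:c[k] for k in c if not isinstance(c[k],str)}); return c
def K(c):
    h=c['image'].shape[0]; f=h/2/np.tan(np.radians(float(c['fovy']))/2)
    return f,float(c['cx']),float(c['cy'])
def ray(c,u,v,z):
    f,cx,cy=K(c); E=np.array(c['extrinsics']); d=E[:3,:3]@np.array([(u-cx)/f,-(v-cy)/f,-1]); o=E[:3,3]
    return o+d*(z-o[2])/d[2]
def proj(c,p):
    f,cx,cy=K(c); E=np.array(c['extrinsics']); q=E[:3,:3].T@(np.array(p)-E[:3,3])
    return cx+f*q[0]/-q[2], cy-f*q[1]/-q[2]
E
python3 - <<'E'
from h import *
a=shot('scene','s0');b=shot('side','d0');c=shot('wrist','w0')
for x in (a,b,c): print({k:(np.round(x[k],3).tolist() if k!='image' else 0) for k in x})
print(ctrl.get_state())
w=np.hstack([a['image'],b['image']]);cv2.imwrite('pics/sd0.png',cv2.resize(w[:,:,::-1],(800,300)))
E
```

```text
pics
{'image': 0, 'fovy': 43.747, 'cx': 277.168, 'cy': 206.767, 'extrinsics': [[0.004, -0.605, 0.796, 1.561], [1.0, 0.014, 0.006, -0.013], [-0.015, 0.796, 0.605, 0.904], [0.0, 0.0, 0.0, 1.0]]}
{'image': 0, 'fovy': 52.815, 'cx': 279.937, 'cy': 209.719, 'extrinsics': [[0.998, 0.04, -0.051, 0.445], [-0.065, 0.607, -0.792, -0.739], [-0.001, 0.794, 0.608, 0.647], [0.0, 0.0, 0.0, 1.0]]}
{'image': 0, 'fovy': 62.931, 'cx': 273.731, 'cy': 206.866, 'extrinsics': [[0.4, -0.869, -0.292, 0.195], [0.917, 0.378, 0.13, 0.652], [-0.003, -0.319, 0.948, 0.373], [0.0, 0.0, 0.0, 1.0]]}
{'time': 0.15, 'qpos': array([ 1.01002124e+00,  2.87039205e-01,  1.57782854e+00,  2.15468877e-05,
        1.27858676e+00, -1.50013860e-01]), 'dq': array([-0.00129188, -0.00303228, -0.00541514,  0.00095543, -0.00065333,
        0.00044536]), 'joint_efforts': array([ 6.10147163e-04, -4.06601357e+01, -2.93141806e+01, -1.40924976e-04,
        3.92540373e-03,  1.21500062e-05]), 'eef_pos': array([0.26925339, 0.61845395, 0.24422013]), 'tcp_rot': array([ 2.03942748e-01,  9.78982374e-01, -8.69160259e-04, -3.33593544e-04]), 'contact_force': array([-0.35404129,  0.74171808, -0.1748467 ]), 'wrist_torque': array([ 0.00210476, -0.00408223,  0.02076126]), 'finger_force': 0.0, 'opening': 0.9990618188922359}
```

View pics/s0.png

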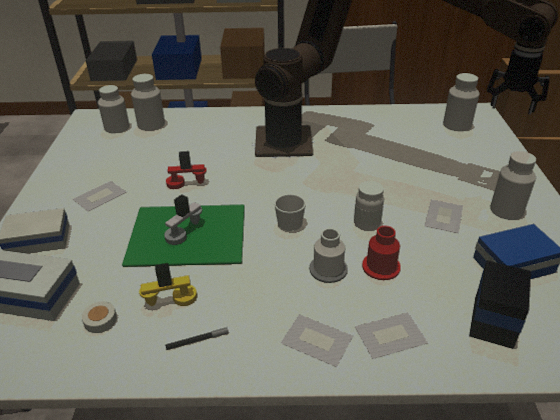

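View pics/d0.png

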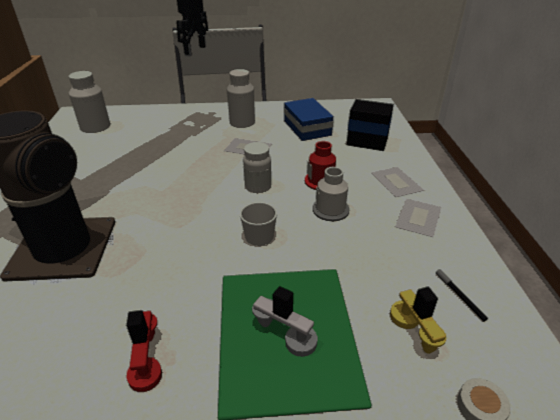

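The scene view shows three gauges: red (185,172), yellow (167,288) and bare aluminium with a black handle on the green board (183,215). Only the last is the one meant. The open narrow-necked bottles are white in a grey holder (329,255) and red (382,253); the white one fits. The capped jar is at (369,207) and the pot at (290,213). I'll confirm both picks in one enlarged crop sheet.

```bash
python3 - <<'E'
import cv2,numpy as np
s=cv2.imread('pics/s0.png');d=cv2.imread('pics/d0.png')
f=lambda im,x,y,w,h:cv2.resize(im[y:y+h,x:x+w],(400,300),interpolation=cv2.INTER_CUBIC)
cv2.imwrite('pics/crop.png',np.vstack([np.hstack([f(s,140,185,80,60),f(s,290,225,80,60)]),np.hstack([f(d,240,280,100,75),f(d,292,160,80,60)])]))
E
```

```text
(no output)
```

View pics/crop.png

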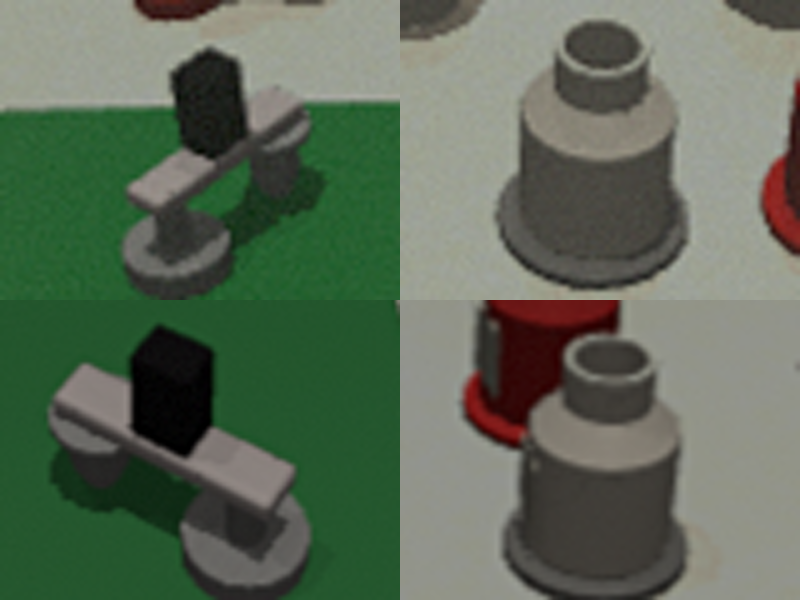

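The crops confirm it: the bare aluminium gauge is on the green board, with its broad disc end at scene (175,233) and side (301,339), and its tapered plug at the far end. The white open bottle's rim is at scene (330,234) and side (334,171).

```bash
python3 - <<'E'
from h import *
s=np.load('pics/s0.npz');d=np.load('pics/d0.npz')
for n,z,a,b in [('mouth',.115,(330.4,234.2),(334,171.4)),('handle',.118,(181.4,199.6),(283.2,292.2)),('disc',.026,(175.4,233.2),(301.5,339.3)),
 ('barfar',.068,(140+288/5,185+95/5),(257.5,301.2)),('barnear',.068,(140+143/5,185+190/5),(311,326.8)),
 ('pot',.07,(290,203),(259,215)),('cap',.118,(370,190),(257,152))]:
  print(n,ray(s,*a,z).round(4),ray(d,*b,z).round(4))
E
```

```text
mouth [0.6305 0.1032 0.115 ] [0.626  0.0938 0.115 ]
handle [ 0.4901 -0.2636  0.118 ] [ 0.4806 -0.2717  0.118 ]
disc [ 0.5128 -0.2877  0.026 ] [ 0.5107 -0.2988  0.026 ]
barfar [ 0.4429 -0.2333  0.068 ] [ 0.4374 -0.2453  0.068 ]
barnear [ 0.5221 -0.2981  0.068 ] [ 0.5245 -0.3054  0.068 ]
pot [0.447  0.0135 0.07  ] [ 0.4463 -0.0029  0.07  ]
cap [0.46   0.2198 0.118 ] [0.4477 0.1916 0.118 ]
```

```bash
cat >> h.py <<'E'
from scipy.spatial.transform import Rotation as R
def rel(p0,R0,x,y,z,yaw):
    """yaw = world angle (deg) of tool y, tool pointing down"""
    a=np.radians(yaw); ty=np.array([np.cos(a),np.sin(a),0]); tz=np.array([0,0,-1.]); tx=np.cross(ty,tz)
    R1=np.c_[tx,ty,tz]; rv=R.from_matrix(R0.T@R1).as_rotvec()/2/np.pi
    sh=R0.T@(np.array([x,y,z])-p0)/.2
    print(np.round(rv,4),np.round(sh,4),'rows>=',max(np.linalg.norm(sh)*.2/.0625,np.linalg.norm(rv)*360/10.7).round(1)); return np.array([x,y,z]),R1
def go(*wps):
    s=ctrl.get_state(); p,Q=np.array(s['eef_pos']),R.from_quat(s['tcp_rot']).as_matrix()
    for w in wps: p,Q=rel(p,Q,*w)
E
python3 - <<'E'
from h import *
go((.42,.46,.26,50),(.56,.28,.26,33),(.60,.14,.27,10))
E
```

```text
[-0.0003 -0.      0.0457] [-1.0074 -0.4255 -0.0784] rows>= 3.5
[0.     0.     0.0472] [-1.1147 -0.2395  0.    ] rows>= 3.6
[0.     0.     0.0639] [-0.696  -0.2135 -0.05  ] rows>= 2.3
```

Emit:
{"name": "send_rows", "arguments": {
  "moves": "0 0 0.045 -1 -0.42 -0.08 1;0 0 0.045 -1 -0.42 -0.08 1;0 0 0.045 -1 -0.42 -0.08 1;0 0 0.045 -1 -0.42 -0.08 1;0 0 0.045 -1 -0.42 -0.08 1"
}}

```text
time: 0.78
eef_pos: [0.4208, 0.4604, 0.2612]
tcp_rot: [0.342, 0.94, -0.0, -0.0]
contact_force: [-1.5, 0.1, 0.0]
opening: 1.001
finger_force: 0.0
```

Emit:
{"name": "send_rows", "arguments": {
  "moves": "0 0 0.047 -1 -0.24 0 1;0 0 0.047 -1 -0.24 0 1;0 0 0.047 -1 -0.24 0 1;0 0 0.047 -1 -0.24 0 1;0 0 0.047 -1 -0.24 0 1"
}}

```text
time: 1.4
eef_pos: [0.5423, 0.2974, 0.2608]
tcp_rot: [0.475, 0.88, -0.0, -0.001]
contact_force: [0.4, 0.1, 0.5]
opening: 1.002
finger_force: 0.0
```

Emit:
{"name": "send_rows", "arguments": {
  "moves": "0 0 0.064 -0.8 -0.21 -0.05 1;0 0 0.064 -0.8 -0.21 -0.05 1;0 0 0.064 -0.8 -0.21 -0.05 1;0 0 0.064 -0.8 -0.21 -0.05 1;0 0 0.064 -0.8 -0.21 -0.05 1"
}}

```text
time: 2.02
eef_pos: [0.5945, 0.1426, 0.2711]
tcp_rot: [0.64, 0.768, 0.0, -0.001]
contact_force: [-0.8, 0.1, 0.7]
opening: 1.0
finger_force: 0.0
```

```bash
python3 - <<'E'
from h import *
c=shot('wrist','w1'); s=ctrl.get_state(); print(s['time'],s['eef_pos'],s['tcp_rot'],s['contact_force'],s['opening'])
print(proj(c,[.628,.0985,.115]))
go((.58,-.03,.27,-10),(.52,-.2,.26,-25),(.485,-.268,.26,-37))
E
```

```text
2.075 [0.59444661 0.14275953 0.27104301] [ 6.39674419e-01  7.68645791e-01  2.81168971e-05 -5.34221785e-04] [0.91221772 0.94367991 0.12026129] 1.0007014331264141
(np.float64(300.62169231613467), np.float64(243.79290229992884))
[-0.0001 -0.0001  0.0568] [-0.8363 -0.2279  0.0046] rows>= 2.8
[0.     0.     0.0417] [-0.8892 -0.1478  0.05  ] rows>= 2.9
[0.     0.     0.0333] [-0.3821 -0.0149  0.    ] rows>= 1.2
```

View pics/w1.png

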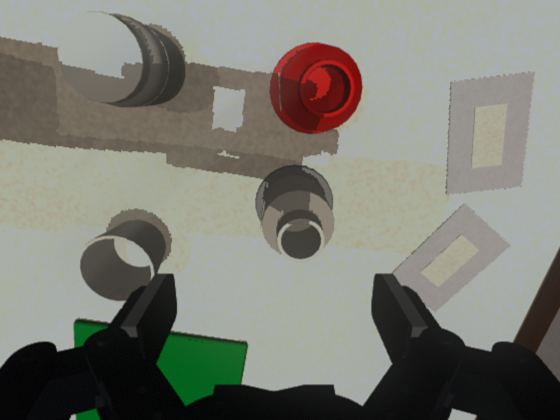

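Wrist view: the white bottle's rim ellipse spans x 275–325 and y 218–261, so its centre is at (300,239.5).

Emit:
{"name": "send_rows", "arguments": {
  "moves": "0 0 0.057 -0.84 -0.23 0 1;0 0 0.057 -0.84 -0.23 0 1;0 0 0.057 -0.84 -0.23 0 1;0 0 0.057 -0.84 -0.23 0 1"
}}

```text
time: 2.58
eef_pos: [0.5798, -0.034, 0.2713]
tcp_rot: [0.768, 0.641, -0.0, -0.0]
contact_force: [-0.2, -0.0, 0.4]
opening: 1.0
finger_force: 0.0
```

Emit:
{"name": "send_rows", "arguments": {
  "moves": "0 0 0.042 -0.89 -0.15 0.05 1;0 0 0.042 -0.89 -0.15 0.05 1;0 0 0.042 -0.89 -0.15 0.05 1;0 0 0.042 -0.89 -0.15 0.05 1"
}}

```text
time: 3.08
eef_pos: [0.5186, -0.2035, 0.2609]
tcp_rot: [0.846, 0.534, -0.0, -0.0]
contact_force: [0.7, -0.2, -1.5]
opening: 1.001
finger_force: 0.0
```

Emit:
{"name": "send_rows", "arguments": {
  "moves": "0 0 0.033 -0.38 -0.015 0 1;0 0 0.033 -0.38 -0.015 0 1;0 0 0.033 -0.38 -0.015 0 1"
}}

```text
time: 3.45
eef_pos: [0.4845, -0.269, 0.2613]
tcp_rot: [0.895, 0.445, 0.0, -0.0]
contact_force: [-0.2, 0.1, 0.0]
opening: 0.998
finger_force: 0.0
```

```bash
python3 - <<'E'
from h import *
print('mouth',ray(np.load('pics/w1.npz'),300,239.5,.115))
c=shot('wrist','w2'); s=ctrl.get_state(); print(s['time'],s['eef_pos'],s['tcp_rot'])
print(proj(c,[.485,-.268,.118]))
cv2.imwrite('pics/w2c.png',cv2.resize(c['image'][120:420,130:430,::-1],(600,600),interpolation=cv2.INTER_CUBIC))
E
```

```text
mouth [0.62657145 0.10257205 0.115     ]
3.5 [ 0.48470195 -0.26856003  0.26130965] [ 8.95199436e-01  4.45665397e-01  4.43816800e-04 -3.56042286e-04]
(np.float64(273.034750421589), np.float64(195.23890807028275))
```

View pics/w2c.png

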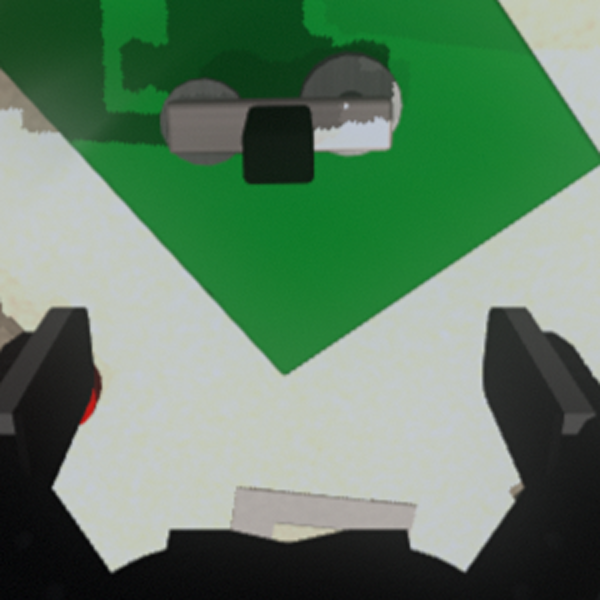

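The handle top centre is at about (269,197) in full wrist pixels. The bar ends are at crop x 167 and 392, almost level, with the go plug on the left and the no-go disc on the right.

```bash
python3 - <<'E'
from h import *
c=np.load('pics/w2.npz')
g=lambda x,y,z:ray(c,130+x/2,120+y/2,z)
h=g(278,155,.118); l=g(168,127,.068); r=g(392,125,.068); lb=g(170,153,.068); rb=g(392,150,.068)
print('handle',h,'bar mid',(l+r)/2,'len',np.linalg.norm(r-l))
for a,b in((l,r),(lb,rb)): print('yaw',np.degrees(np.arctan2(*(b-a)[1::-1])))
print('h size',np.linalg.norm(g(313,170,.118)-g(243,170,.118)), 'bottom edge to bar-mid',np.linalg.norm(g(278,184,.118)-(l+r)/2))
m=(l+r)/2*.5+h*.5
print('yaw now',np.degrees(np.arctan2(*(R.from_quat(ctrl.get_state()['tcp_rot']).as_matrix()[:,1])[1::-1])))
for z in(.16,.09):go((m[0],m[1],z,-37))
E
```

```text
handle [ 0.48114138 -0.26753764  0.118     ] bar mid [ 0.48092124 -0.26824151  0.068     ] len 0.10862547553931502
yaw -36.61699845888792
yaw -36.33472079897637
h size 0.029303883481278593 bottom edge to bar-mid 0.05144238920082374
yaw now -37.068146007355914
[-0.     -0.0002 -0.0002] [-0.009  -0.0165  0.5065] rows>= 1.6
[-0.     -0.0002 -0.0002] [-0.0093 -0.0165  0.8565] rows>= 2.7
```

Emit:
{"name": "send_rows", "arguments": {
  "moves": "0 0 -0.0015 -0.009 -0.0165 0.4 1;0 0 -0.0015 -0.009 -0.0165 0.6 1;0 0 -0.0015 -0.009 -0.0165 0.75 1;0 0 -0.0015 -0.009 -0.0165 0.855 1;0 0 -0.0015 -0.009 -0.0165 0.855 1;0 0 -0.0015 -0.009 -0.0165 0.855 -1;0 0 -0.0015 -0.009 -0.0165 0.855 -1;0 0 -0.0015 -0.009 -0.0165 0.855 -1;0 0 -0.0015 -0.009 -0.0165 0.855 -1;0 0 -0.0015 -0.009 -0.0165 0.855 -1",
  "newtons": 80
}}

```text
time: 4.75
eef_pos: [0.4805, -0.27, 0.0915]
tcp_rot: [0.894, 0.449, 0.0, 0.0]
contact_force: [-1.6, 2.1, 5.5]
opening: 0.342
finger_force: 80.2
```

Emit:
{"name": "send_rows", "arguments": {
  "moves": "0 0 0 0 0 0 -1;0 0 0 0 0 0 -1;0 0 0 0 0 -0.05 -1;0 0 0 0 0 -0.2 -1;0 0 0 0 0 -0.4 -1;0 0 0 0 0 -0.7 -1;0 0 0 0 0 -0.9 -1;0 0 0 0 0 -0.9 -1"
}}

```text
time: 5.75
eef_pos: [0.4813, -0.2709, 0.2739]
tcp_rot: [0.894, 0.449, 0.002, 0.004]
contact_force: [0.9, -0.0, -3.7]
opening: 0.341
finger_force: 80.2
```

```bash
python3 - <<'E'
from h import *
c=shot('wrist','w3'); a=shot('scene','s3'); s=ctrl.get_state(); print(s['time'],s['eef_pos'],s['tcp_rot'],s['contact_force'],s['wrist_torque'],s['opening'],s['finger_force'])
f=lambda im:cv2.resize(im[:,:,::-1],(400,300),interpolation=cv2.INTER_CUBIC)
x=a['image'][90:255,100:320]
cv2.imwrite('pics/c3.png',np.hstack([f(c['image']),f(x)]))
E
```

```text
5.85 [ 0.47909954 -0.2691184   0.26792608] [ 8.93702723e-01  4.48656274e-01 -7.38861913e-04 -1.56362918e-03] [-0.41852941  0.10228493 -5.70424236] [ 0.0572966  -0.04438939 -0.02433556] 0.33832957317093837 80.12831211090088
```

View pics/c3.png

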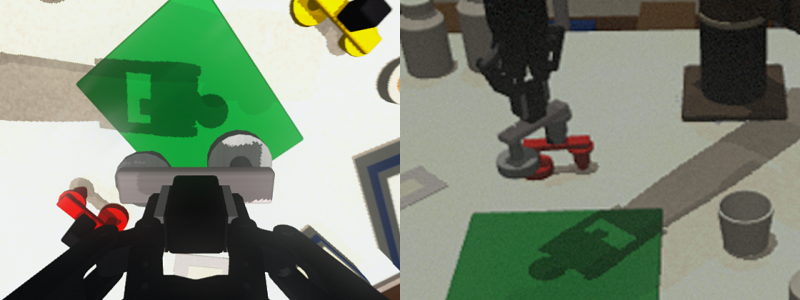

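Gauge is held by the handle, level and clear of the board (wrist and scene both agree). Next I carry it to the bottle.

```bash
python3 - <<'E'
from h import *
go((.57,-.095,.268,-36.7),(.6555,.077,.232,-36.7))
E
```

```text
[-0.0006 -0.      0.    ] [ 9.697e-01 -1.556e-01  2.000e-04] rows>= 3.1
[0. 0. 0.] [ 0.945  -0.1712  0.18  ] rows>= 3.1
```

Emit:
{"name": "send_rows", "arguments": {
  "moves": "0 0 0 0.2 -0.03 0 -1;0 0 0 0.45 -0.07 0 -1;0 0 0 0.7 -0.11 0 -1;0 0 0 0.95 -0.15 0 -1;0 0 0 0.97 -0.156 0 -1"
}}

```text
time: 6.48
eef_pos: [0.5701, -0.0921, 0.2656]
tcp_rot: [0.893, 0.451, -0.002, -0.003]
contact_force: [-0.3, -0.2, -3.9]
opening: 0.342
finger_force: 80.0
```

Emit:
{"name": "send_rows", "arguments": {
  "moves": "0 0 0 0.25 -0.045 0 -1;0 0 0 0.5 -0.09 0 -1;0 0 0 0.75 -0.135 0.1 -1;0 0 0 0.9 -0.165 0.16 -1;0 0 0 0.945 -0.171 0.18 -1;0 0 0 0.945 -0.171 0.18 -1;0 0 0 0.945 -0.171 0.18 -1"
}}

```text
time: 7.35
eef_pos: [0.6561, 0.075, 0.2342]
tcp_rot: [0.894, 0.448, -0.0, 0.0]
contact_force: [-0.1, 0.2, -4.2]
opening: 0.345
finger_force: 79.8
```

```bash
python3 - <<'E'
from h import *
c=shot('wrist','w4'); a=shot('scene','s4');b=shot('side','d4'); s=ctrl.get_state(); print(s['time'],s['eef_pos'],s['tcp_rot'],s['contact_force'],s['wrist_torque'],s['opening'],s['finger_force'])
f=lambda im,x,y,w,h:cv2.resize(im[y:y+h,x:x+w,::-1],(400,300),interpolation=cv2.INTER_CUBIC)
m=(.6262,.1015,.115)
u=[tuple(int(t) for t in proj(q,m)) for q in (a,b)]; print(u)
us=[(u[0][0]-50,u[0][1]-50),(u[1][0]-50,u[1][1]-50)]; print(us)
cv2.imwrite('pics/c4.png',np.vstack([np.hstack([f(a['image'],*us[0],100,75),f(b['image'],*us[1],100,75)]),np.hstack([f(c['image'],130,130,200,150),f(c['image'],0,0,560,420)])]))
E
```

```text
7.5 [0.65642589 0.07531695 0.23510497] [8.93988576e-01 4.48089412e-01 4.08044778e-04 3.72691467e-04] [ 0.66867233 -0.02304695 -4.31317991] [ 0.01511221 -0.05950794 -0.02210914] 0.34492006620508897 79.81948256492615
[(329, 233), (333, 169)]
[(279, 183), (283, 119)]
```

View pics/c4.png

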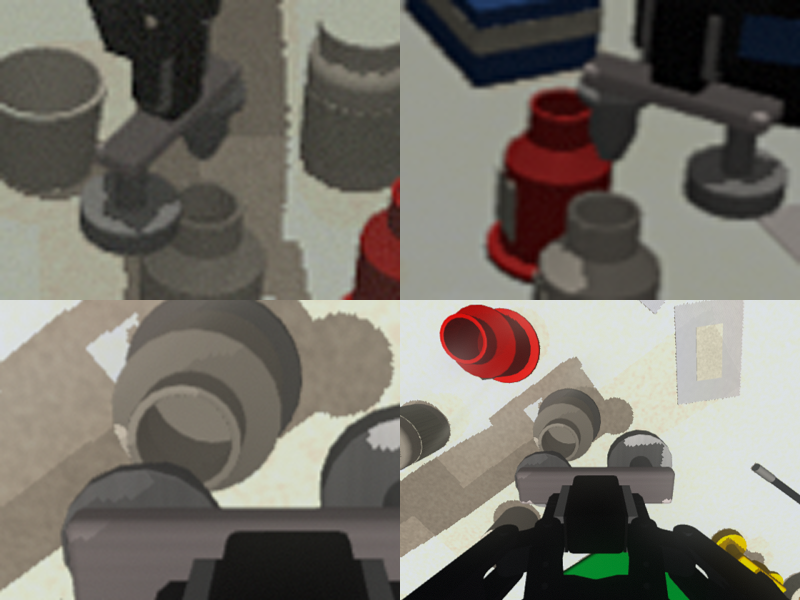

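In the wrist view the rim is at about (223,199) and the go shoulder disc is centred at about (200,250). In scene the rim is at (331,234) and the plug tip at (331,222); in side the rim is at (334,173) and the tip at (336,158).

```bash
python3 - <<'E'
from h import *
s,d,w=[np.load(f'pics/{n}4.npz') for n in 'sdw']
tz=.2351-.0815
S=lambda x,y:(279+x/4,183+y/4); D=lambda x,y:(283+x/4,119+y/4); W=lambda x,y:(130+x/2,130+y/2)
for n,c,f,r,t,z in [('s',s,S,(209,204),(207,157),tz),('d',d,D,(203,215),(212,156),tz),('w',w,W,(186,139),(140,239),tz+.043)]:
  A=ray(c,*f(*r),.115);B=ray(c,*f(*t),z); print(n,A[:2].round(4),B[:2].round(4),'rim-tip',(A-B)[:2].round(4))
# predicted shoulder outline / tip pixels from nominal hold
p=np.array([.6564,.0753,.2351]); ty=np.array([.803,-.597,0]);tx=np.array([.597,.803,0])
for o in(0,.002):
  g=p-.038*ty+o*tx; print('pred tip',g[:2].round(4))
  t=np.linspace(0,2*np.pi,60)
  P=np.array([proj(w,(g[0]+.0225*np.cos(a),g[1]+.0225*np.sin(a),tz+.046)) for a in t]); P=(P-130)*2
  print('shoulder crop extents',P.min(0),P.max(0))
g=np.array([.6266,.1026]); P=(np.array([proj(w,(g[0]+.022*np.cos(a),g[1]+.022*np.sin(a),.115)) for a in t])-130)*2; print('rim',P.min(0),P.max(0))
E
```

```text
s [0.6299 0.1052] [0.6341 0.1019] rim-tip [-0.0042  0.0033]
d [0.6245 0.088 ] [0.6269 0.0897] rim-tip [-0.0025 -0.0017]
w [0.6285 0.1016] [0.6263 0.1003] rim-tip [0.0022 0.0012]
pred tip [0.6259 0.098 ]
shoulder crop extents [ 56.98743606 171.57899054] [227.21653595 324.79406616]
pred tip [0.6271 0.0996]
shoulder crop extents [ 56.1396676  164.16971776] [226.97968521 318.47882675]
rim [122.4016116   82.95418223] [238.42517702 193.46395502]
```

Emit:
{"name": "send_rows", "arguments": {
  "moves": "0 0 0 0.006 -0.0045 0.05 -1;0 0 0 0.006 -0.0045 0.12 -1;0 0 0 0.006 -0.0045 0.19 -1;0 0 0 0.006 -0.0045 0.24 -1;0 0 0 0.006 -0.0045 0.28 -1;0 0 0 0.006 -0.0045 0.28 -1;0 0 0 0.006 -0.0045 0.28 -1"
}}

```text
time: 8.38
eef_pos: [0.6568, 0.078, 0.1789]
tcp_rot: [0.894, 0.449, 0.001, 0.0]
contact_force: [0.3, 0.3, -3.8]
opening: 0.343
finger_force: 79.9
```

```bash
python3 - <<'E'
from h import *
a=shot('scene','s5');b=shot('side','d5');s=ctrl.get_state(); print(s['eef_pos'],s['contact_force'],s['wrist_torque'])
f=lambda im,x,y,w,h:cv2.resize(im[y:y+h,x:x+w,::-1],(400,300),interpolation=cv2.INTER_CUBIC)
cv2.imwrite('pics/c5.png',np.hstack([f(a['image'],279,183,100,75),f(b['image'],283,119,100,75)]))
E
```

```text
[0.65684931 0.07797944 0.17921427] [ 0.21274246  0.2731341  -3.8453693 ] [ 0.0082874  -0.02429171  0.01289468]
```

View pics/c5.png

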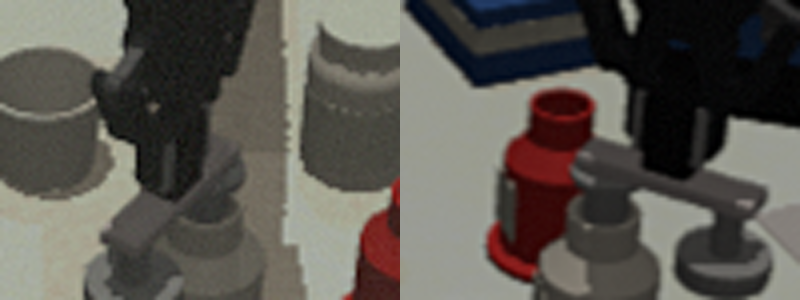

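The plug is inside the mouth without contact (rim at side crop (603,215), plug at (606,205)). Lower it to the shoulder.

Emit:
{"name": "send_rows", "arguments": {
  "moves": "0 0 0 0 0 0.04 -1;0 0 0 0 0 0.08 -1;0 0 0 0 0 0.095 -1;0 0 0 0 0 0.105 -1;0 0 0 0 0 0.11 -1;0 0 0 0 0 0.11 -1"
}}

```text
time: 9.22
eef_pos: [0.6566, 0.078, 0.1566]
tcp_rot: [0.894, 0.449, 0.0, 0.0]
contact_force: [-0.8, 0.0, -3.4]
opening: 0.343
finger_force: 80.1
```

Emit:
{"name": "send_rows", "arguments": {
  "moves": "0 0 0 0 0 0.005 -1;0 0 0 0 0 0.01 -1;0 0 0 0 0 0.01 -1;0 0 0 0 0 0.01 -1"
}}

```text
time: 9.72
eef_pos: [0.6567, 0.078, 0.1566]
tcp_rot: [0.894, 0.449, 0.0, 0.0]
contact_force: [-3.8, -0.3, 5.5]
opening: 0.344
finger_force: 81.3
```

Emit:
{"name": "send_rows", "arguments": {
  "moves": "0 0 0 0 0 0.006 -1;0 0 0 0 0 0.006 -1;0 0 0 0 0 0.006 -1"
}}

```text
time: 10.1
eef_pos: [0.6567, 0.0779, 0.1565]
tcp_rot: [0.894, 0.449, 0.0, 0.0]
contact_force: [-5.1, -0.3, 9.0]
opening: 0.339
finger_force: 81.7
```

```bash
python3 - <<'E'
from h import *
s=ctrl.get_state(); print(s['eef_pos'],s['tcp_rot'],s['contact_force'],s['wrist_torque'])
b=shot('side','d6');a=shot('scene','s6')
E
```

```text
[0.65669631 0.07794849 0.1565223 ] [8.93613208e-01 4.48837805e-01 1.97221647e-04 1.40982169e-04] [-5.09433554 -0.25093187  8.97265926] [0.11564485 1.3039834  0.09051447]
```

Seated: the shoulder stopped at TCP z 0.1565, exactly the expected height, with about 13 N on the rim. Now lift out and shift 76 mm along the bar.

Emit:
{"name": "send_rows", "arguments": {
  "moves": "0 0 0 0 0 -0.05 -1;0 0 0 0 0 -0.15 -1;0 0 0 0 0 -0.27 -1;0 0 0 0 0 -0.35 -1;0 0 0 0 0 -0.35 -1;0 0 0 0 -0.08 -0.35 -1;0 0 0 0 -0.2 -0.35 -1;0 0 0 0 -0.32 -0.35 -1;0 0 0 0 -0.38 -0.35 -1;0 0 0 0 -0.38 -0.3 -1;0 0 0 0 -0.38 -0.3 -1;0 0 0 0 -0.38 -0.3 -1"
}}

```text
time: 11.7
eef_pos: [0.5958, 0.1229, 0.2127]
tcp_rot: [0.894, 0.448, -0.0, -0.0]
contact_force: [-0.1, -0.4, -4.6]
opening: 0.34
finger_force: 79.9
```

```bash
python3 - <<'E'
from h import *
c=shot('wrist','w7');a=shot('scene','s7');b=shot('side','d7');s=ctrl.get_state(); print(s['eef_pos'],s['tcp_rot'],s['contact_force'],s['wrist_torque'])
f=lambda im,x,y,w,h:cv2.resize(im[y:y+h,x:x+w,::-1],(400,300),interpolation=cv2.INTER_CUBIC)
cv2.imwrite('pics/c7.png',np.vstack([np.hstack([f(a['image'],290,200,80,60),f(b['image'],293,129,80,60)]),np.hstack([f(c['image'],230,120,200,150),f(a['image'],200,100,240,180)])]))
E
```

```text
[0.59591422 0.12299081 0.21331574] [8.93808153e-01 4.48449467e-01 2.16363460e-04 1.17052613e-04] [-0.26102424 -0.17758806 -4.51740888] [-0.00916809  0.05231434  0.00051594]
```

View pics/c7.png

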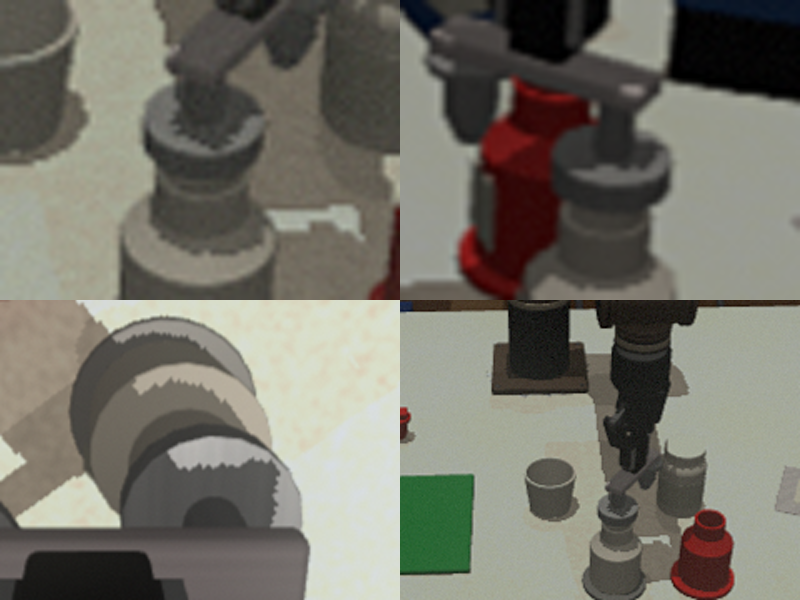

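Wrist, scene and side views show the disc above the mouth. In scene the disc spans crop x 143–264 against neck 154–247. In side it spans 551–672 against neck 560–650.

```bash
python3 - <<'E'
from h import *
from scipy.optimize import least_squares
s,d=[np.load(f'pics/{n}7.npz') for n in 'sd']; w1=np.load('pics/w1.npz')
def col(c,x,y,z,o): return (proj(c,(x,y,z))[0]-o)*5
m=(.6275,.1018)
for dx,dy in((0,0),(.001,0),(0,.001)):
  print([ (col(c,m[0]+dx,m[1]+dy,.142,o)-col(c,*m,.106,o)).round(2) for c,o in((s,290),(d,293))])
print('neck pred',col(s,*m,.106,290),col(d,*m,.106,293),'neck z-edge')
# image-based fits: dark-image edge columns along rows
for n,c,(ox,oy) in(('s',s,(290,200)),('d',d,(293,129))):
  g=cv2.cvtColor(c['image'],cv2.COLOR_RGB2GRAY).astype(int)
  for r in ((223,226,229,235,238) if n=='s' else (159,163,166,172,175,178)): print(n,r,g[r,ox+18:ox+62])
E
```

```text
[np.float64(3.57), np.float64(5.93)]
[np.float64(3.76), np.float64(8.07)]
[np.float64(5.75), np.float64(5.57)]
neck pred 197.58955426854214 203.83236275939595 neck z-edge
s 223 [168 163 163 166 165 163 162 162 171 159 131 107 103 107 109 113 100  63
  61  55  52  52  52  51  52  55  57  68  65  62  66  78 102  99 104 112
 108 107 110 108 108 106 106 107]
s 226 [166 166 166 166 164 165 162 165 164 158 113  59 103 115 113 109  98  70
  61  64  65  61  67  64  57  68  66  61  62  74 109 111 112 101  84 109
 105 108 110 108 107 104 103 107]
s 229 [162 160 160 161 165 164 161 162 163 166 139  39  49  52  59  78  95 114
 115 117 117 111 105  95  59  63  84 105 110  99  85  66  45  49  75 111
 106 109 104 105 104 106 105 106]
s 235 [163 166 165 163 161 161 161 162 160 162 163 163 145  80  86  73  64  66
  63  56  54  55  55  52  57  57  58  55  55  64  78  93  99 106 108 108
 113 105 105 112 109 111 106 110]
s 238 [160 159 165 160 157 160 160 164 164 163 159 143 116  55  62  72  87  87
  81  77  72  72  70  69  69  73  80  89  87  80  69  81 111 106 107 105
 104 106 107 109 106 112 105 107]
[... 416 characters left out ...]
 20  19  20  29  35  37  37  38  39
  39  40  43  47  55  59  58  57  58  57  55  54  49  41  41  38  34  60
 128 155 154 153 153 151 152 153]
d 172 [ 40  23  17  21  19  20  18  19  21  20  19  21  19  32  64  71  60  57
  58  59  59  58  58  58  56  57  56  55  53  51  56  72 116 148 154 153
 153 153 153 152 153 153 153 152]
d 175 [ 41  24  17  20  18  20  21  20  22  20  20  19  20  35  46  53  57  65
  70  75  73  69  66  64  65  66  68  74  76  69  58  59 124 156 154 153
 152 153 153 153 153 152 152 152]
d 178 [ 40  21  18  20  20  19  21  19  19  19  22  35  57  59  52  54  55  55
  57  57  59  59  60  59  60  60  60  58  58  56  54  84 136 157 155 153
 153 152 153 152 152 153 152 152]
```

The expected disc-minus-neck column offsets when centred are 3.6 in scene and 5.9 in side. I measure about 3.2 and 6.3, so the disc is centred to within a millimetre. Lower it.

Emit:
{"name": "send_rows", "arguments": {
  "moves": "0 0 0 0 0 0.03 -1;0 0 0 0 0 0.06 -1;0 0 0 0 0 0.075 -1;0 0 0 0 0 0.08 -1;0 0 0 0 0 0.085 -1;0 0 0 0 0 0.085 -1"
}}

```text
time: 12.6
eef_pos: [0.5956, 0.1234, 0.1966]
tcp_rot: [0.894, 0.449, 0.0, 0.0]
contact_force: [-0.6, 0.4, -2.2]
opening: 0.342
finger_force: 80.2
```

Emit:
{"name": "send_rows", "arguments": {
  "moves": "0 0 0 0 0 0.008 -1;0 0 0 0 0 0.015 -1;0 0 0 0 0 0.015 -1;0 0 0 0 0 0.015 -1"
}}

```text
time: 13.1
eef_pos: [0.5957, 0.1236, 0.1965]
tcp_rot: [0.894, 0.449, 0.0, 0.0]
contact_force: [-5.9, -0.1, 8.7]
opening: 0.341
finger_force: 81.7
```

The disc bears on the rim with about 13 N at exactly the expected height, so it does not enter. Back to the board.

```bash
python3 - <<'E'
from h import *
print(ctrl.get_state()['tcp_rot'])
go((.5957,.1236,.27,-36.7),(.57,-.07,.27,-36.7),(.4805,-.26,.27,-36.7),(.4805,-.27,.12,-36.7))
E
```

```text
[8.93630196e-01 4.48803852e-01 3.62010816e-04 2.09500886e-04]
[ 0.0001 -0.0001  0.0001] [ 5.000e-04  3.000e-04 -3.673e-01] rows>= 1.2
[0. 0. 0.] [-0.8529  0.4755  0.    ] rows>= 3.1
[0. 0. 0.] [-1.0291  0.2089  0.    ] rows>= 3.4
[0. 0. 0.] [-0.0401  0.0299  0.75  ] rows>= 2.4
```

Emit:
{"name": "send_rows", "arguments": {
  "moves": "0 0 0 0 0 -0.06 -1;0 0 0 0 0 -0.2 -1;0 0 0 0 0 -0.37 -1;0 0 0 0 0 -0.37 -1;0 0 0 -0.2 0.1 -0.37 -1;0 0 0 -0.45 0.25 -0.37 -1;0 0 0 -0.7 0.38 -0.37 -1;0 0 0 -0.85 0.475 -0.37 -1;0 0 0 -0.85 0.475 -0.37 -1"
}}

```text
time: 14.22
eef_pos: [0.5691, -0.0721, 0.2647]
tcp_rot: [0.895, 0.447, -0.001, -0.001]
contact_force: [-0.5, -0.1, -4.3]
opening: 0.341
finger_force: 80.1
```

Emit:
{"name": "send_rows", "arguments": {
  "moves": "0 0 0 -0.25 0.05 0 -1;0 0 0 -0.5 0.1 0 -1;0 0 0 -0.75 0.15 0 -1;0 0 0 -0.95 0.2 0 -1;0 0 0 -1 0.209 0 -1;0 0 0 -1 0.209 0 -1;0 0 0 -1 0.209 0 -1"
}}

```text
time: 15.1
eef_pos: [0.4846, -0.2537, 0.2666]
tcp_rot: [0.893, 0.449, 0.0, -0.001]
contact_force: [0.7, 0.4, -4.2]
opening: 0.34
finger_force: 80.1
```

```bash
python3 - <<'E'
from h import *
print(ctrl.get_state()['tcp_rot'])
go((.482,-.269,.12,-36.7),(.482,-.269,.0915,-36.7))
E
```

```text
[ 8.93325521e-01  4.49409766e-01  1.57384036e-04 -5.93210769e-04]
[-0.0001 -0.0001  0.0003] [-0.0699  0.036   0.7327] rows>= 2.4
[0. 0. 0.] [0.     0.     0.1425] rows>= 0.5
```

Emit:
{"name": "send_rows", "arguments": {
  "moves": "0 0 0 -0.03 0.02 0.15 -1;0 0 0 -0.07 0.036 0.35 -1;0 0 0 -0.07 0.036 0.55 -1;0 0 0 -0.07 0.036 0.7 -1;0 0 0 -0.07 0.036 0.78 -1;0 0 0 -0.07 0.036 0.83 -1;0 0 0 -0.07 0.036 0.86 -1;0 0 0 -0.07 0.036 0.87 -1;0 0 0 -0.07 0.036 0.875 -1;0 0 0 -0.07 0.036 0.875 -1"
}}

```text
time: 16.35
eef_pos: [0.4818, -0.2709, 0.0927]
tcp_rot: [0.894, 0.449, 0.0, 0.001]
contact_force: [-0.3, -0.7, -3.8]
opening: 0.334
finger_force: 79.9
```

Emit:
{"name": "send_rows", "arguments": {
  "moves": "0 0 0 0 0 0.004 -1;0 0 0 0 0 0.008 -1;0 0 0 0 0 0.009 -1;0 0 0 0 0 0.009 -1"
}}

```text
time: 16.85
eef_pos: [0.4818, -0.2709, 0.0916]
tcp_rot: [0.894, 0.449, 0.0, 0.0]
contact_force: [-2.7, 1.8, 6.0]
opening: 0.34
finger_force: 81.2
```

Emit:
{"name": "send_rows", "arguments": {
  "moves": "0 0 0 0 0 0 1;0 0 0 0 0 0 1;0 0 0 0 0 0 1;0 0 0 0 0 0 1;0 0 0 0 0 -0.1 1;0 0 0 0 0 -0.3 1;0 0 0 0 0 -0.6 1;0 0 0 0 0 -0.85 1;0 0 0 0 0 -0.85 1;0 0 0 0 0 -0.85 1"
}}

```text
time: 18.1
eef_pos: [0.4813, -0.2704, 0.2597]
tcp_rot: [0.894, 0.449, -0.0, -0.0]
contact_force: [-0.1, 1.1, -0.6]
opening: 0.998
finger_force: 0.0
```

```bash
python3 - <<'E'
from h import *
c=shot('wrist','w8');a=shot('scene','s8');b=shot('side','d8');s=ctrl.get_state(); print(s['eef_pos'],s['contact_force'],s['opening'],s['dq'].round(3))
f=lambda im:cv2.resize(im[:,:,::-1],(400,300),interpolation=cv2.INTER_AREA)
cv2.imwrite('pics/c8.png',np.vstack([np.hstack([f(a['image']),f(b['image'])]),np.hstack([f(c['image']),f(a['image'][160:265,120:260])])]))
E
```

```text
[ 0.48075724 -0.26998723  0.2580145 ] [-0.30954459  0.513654   -0.19101061] 1.000328484367323 [ 0.001  0.003 -0.004 -0.     0.001  0.   ]
```

View pics/c8.png

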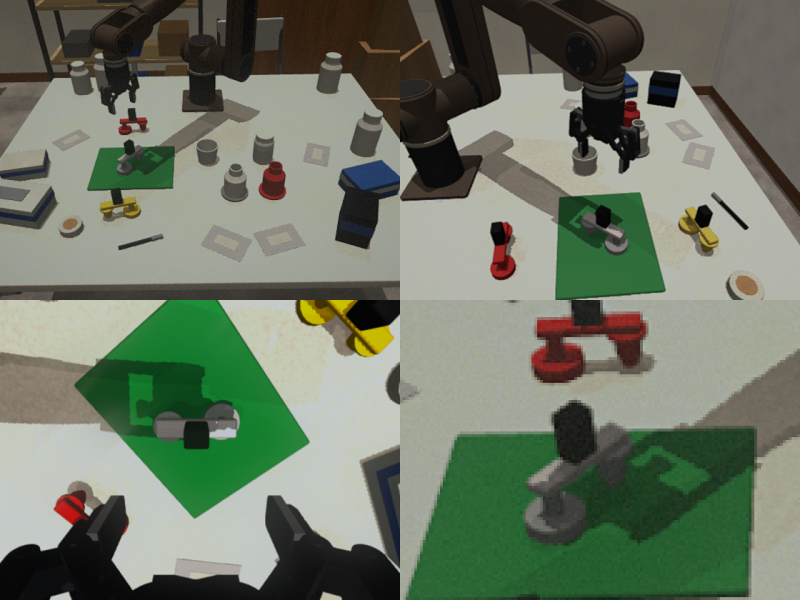

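The gauge stands upright on the board (wrist tile at about (196,430)), the gripper is clear, and the pot and capped bottle have not moved.

```bash
python3 -c "
from plant import ctrl; print(ctrl.sign_off())"
```

```text
the job is handed in; nothing more can be done
None
```

The job is done and handed in: the go end seated to its shoulder on the rim, the no-go disc bore on the rim and did not enter, and the gauge stands upright on the cutting board with the capped bottle and pot where they were.

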